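# Call the die that landed on a coaster

### The job

Three dice have just been thrown and one of them has come to rest on a coaster, so it has to be thrown again. Make the call with the fingertips: point down at that die from straight above, two or three centimetres over it, for two full seconds, then point down in the same way at the mouth of the dice cup and finish still pointing there. Touch nothing, leave everything where it is, and do not point at either of the other two dice.

Things in the scene. Friction and masses are not known exactly. Their poses are not given: they have to be found in the camera images.
- die_a: one of three identical orange dice with white pips, 20 mm cubes, loose; origin at the centre of its underside, z up (top face at +20 mm); one of the three lies flat on a coaster, the other two lie on the table
- die_b: one of three identical orange dice with white pips, 20 mm cubes, loose; origin at the centre of its underside, z up (top face at +20 mm); one of the three lies flat on a coaster, the other two lie on the table
- die_c: one of three identical orange dice with white pips, 20 mm cubes, loose; origin at the centre of its underside, z up (top face at +20 mm); one of the three lies flat on a coaster, the other two lie on the table
- coaster_a: round blue-and-white ceramic coaster, 100 mm across, 8 mm thick, loose on the table; origin at the centre of its underside; one coaster carries a die, the other carries the tea glass
- coaster_b: round blue-and-white ceramic coaster, 100 mm across, 8 mm thick, loose on the table; origin at the centre of its underside; one coaster carries a die, the other carries the tea glass
- dice_cup: dark teal, ribbed silicone dice cup standing upright, mouth up, empty, loose; 95 mm high, 84 mm across at the rim, 72 mm at the foot, 4 mm wall; origin at the centre of its underside, so the centre of its mouth is 95 mm above it
- tea_glass: clear, slim-waisted, cut tea glass, empty, upright on a coaster; 90 mm high, 58 mm across at the rim (rim about 98 mm above the table); origin at the centre of its underside. A wooden caddy (right rear, 215 mm high) and a steel teapot (left rear, 240 mm) stand at least 100 mm clear of the dice, coasters, glass and cup
Not all that is in view belongs to the job. Leave any turquoise look-alike of the coaster_a alone.

How it is judged:
By the outcome, as a careful person would: the job done as asked, in the order asked, and still so for the second after the job is handed in, with the robot touching nothing.
It also fails if it takes over 38 s, if anything falls off the work surface, if the arm or the gripper's body presses on something with over 40 N, if the wrist force passes 120 N, or if a joint passes its speed limit or range.

### The arm

A 6-joint arm with a two-finger parallel gripper is mounted at the origin on the work surface. World frame = base frame: x ahead of the robot, y to its left, z up, the work surface at z = 0. Lengths are in m, angles in degrees, forces in N, time in s.
With the tool pointing down it reaches from about 0.4 to 0.825 m from the base axis. Payload 7 kg.
Tool frame: the origin (TCP) lies between the finger pads, 19 mm behind the fingertips; this is the grasp point; z points along the fingers, y is the line along which they close (so a half turn about z gives the same grasp; the last joint's range is limited). The gripper opens to 88 mm and grips with 3 to 60 N. Pads are 19 mm wide; open, the fingers measure 130 mm over their backs; the gripper's body (78 mm by 193 mm) begins 47 mm behind the grasp point.
Start: joints at [86.866, 20.546, 0.682, 0, -70.136, -16.507], TCP at [0.227, 0.636, 0.245] pointing down, gripper open.
Joint ranges: [-176.03, 176.03], [-82.01, 121.73], [-58.28, 71.71], [-173.87, 95.51], [-174.79, -0.11], [-173.66, 173.66]. Speed limits (degrees/s): [136.94, 136.94, 172.46, 180, 180, 180].

### API

Orientations are given as [roll, pitch, yaw] about the fixed x, y, z axes, in that order (R = Rz(yaw) Ry(pitch) Rx(roll)).
In Python, from plant import ctrl gives the robot as it stands.
- The arm moves only by the tool apply_moves, never from a script. Its argument "commands" is a list of rows, each a list of 3 entries, a list of its own where there are three numbers: the shift along the world's x, y, z in cm, then the turn about the world's z in rad, then the closure, from 0 (fully open) to 1 (shut). In form: [[[x, y, z], turn, jaw], ...]. A call has 1 to 20 rows; each row is the pose to reach, as a shift and turn from the pose commanded when the call began; what a row does not reach only later rows make up. A row lasts 1/12 s, in which the tool goes at most 41.7 mm and 7.16 degrees, less where a joint would pass 70% of its speed; a pose out of reach is approached as far as the arm can. A call with a gripper value outside its range is refused whole. The fingers move at their own pace and stop on an object; the grip force is fixed at half the most. Time passes only in rows, so rows that repeat a pose let the fingers close. It gives the time, the measured TCP pose, the force, the opening and the grip force at its end, in the units of the state.
- ctrl.get_obs(): the state, without advancing time (a new reading comes with each control period).
- ctrl.snapshot(name): name is "side" or "top" or "wrist"; returns a dict with "img" (384x512x3 uint8, red, green, blue), "fx", "fy", "cx", "cy" (pixels), "dist_coeffs" ([k1, k2, p1, p2, k3] as OpenCV has them; the pictures are not rectified), "T" (4x4, takes a point from camera to world coordinates). Camera axes: x right, y up, looking along -z (the intrinsics and any distortion apply to the point x, -y, -z); pixel columns grow to the right and rows downward; lengths in m; the calibration is good to about 2 mm. A picture is of the moment at which its call begins. There is no depth.
- ctrl.close_job(): hands the job in; it is judged then, once.
Trained networks look in a picture, given as the dict that the camera call returned (one of the last four; its "shot" number tells which), for a name from the list of things; names that differ only in an ending like _2 or _b are one class to them, and where a whole thing is asked for, a point or a joint stands for the part that bears it (a point fixed in the world has none). Each returns a list of dicts, best first, with "score" (0 to 1); they miss things now and then, are a little off and sometimes report something else, mostly with a low value. They report only what shows in the picture. A call takes as long as a camera call. They do not tell look-alikes from the thing itself.
- ctrl.search_frame(picture, target): "at" ([column, row] in pixels, amid what is visible of it).
- ctrl.spot_point(picture, target): "at" ([column, row] in pixels: a listed point, or the origin of a listed thing).
The state is a dict: "clock": time; "joint_pos": joint angles; "qvel": joint speeds; "tau": joint torques, N m; "tool_pos": TCP position; "orientation": TCP orientation; "force": force on the tool from outside, world axes, zero at the start; "moment": the same for the moment, N m; "opening": finger opening in m; "gripper_force": force on a finger pad.
Only numpy, scipy, OpenCV 4.12 (cv2) and the standard library are available. Lean on these libraries where they do the work, as an engineer would, in place of code of your own. Each camera call takes 0.05 s, during which the arm holds its last target. There are 200 camera calls.

## Working session

There is one attempt and no reset: what is moved stays moved. The work goes in short steps, Python scripts to look and compute and a tool call to move; the robot and the scene stay as the last step left them, time stands still between calls to the robot, and variables do not carry over. Pictures are saved under pics/ and viewed, at most 10 in all, crops included, and the job is handed in when it is done.

Besides the shell and the picture viewer there is one more tool, called after "Request:" as name([rows], argument=value, ...), one row to a line, values as JSON. apply_moves: Moves the arm, as the interface text tells. Its arguments: {"type":"object","properties":{"commands":{"type":"array"}},"required":["commands"]}

```bash
mkdir -p pics; cat > h.py <<'E'
import numpy as np, cv2
from plant import ctrl
def ray(s,uv):
    K=np.array([[s["fx"],0,s["cx"]],[0,s["fy"],s["cy"]],[0,0,1.]])
    p=cv2.undistortPoints(np.array([[uv]],float),K,np.array(s["dist_coeffs"],float))[0,0]
    T=np.array(s["T"]); return T[:3,3],T[:3,:3]@np.array([p[0],-p[1],-1.])
def atz(s,uv,z):
    o,d=ray(s,uv); return (o+d*(z-o[2])/d[2]).round(4)
def snap(n,f):
    s=ctrl.snapshot(n); cv2.imwrite(f"pics/{f}.png",s["img"][:,:,::-1]); return s
E
python3 - <<'E'
from h import *
for n in ("top","side"):
    s=snap(n,n+"1"); print(n,np.array(s["T"])[:3,3])
    for t,z in (("die_a",.01),("coaster_a",.008),("dice_cup",.095),("tea_glass",.05)):
        for r in ctrl.search_frame(s,t)[:6]: print(t,round(r["score"],2),np.round(r["at"],1),atz(s,r["at"],z))
    for r in ctrl.spot_point(s,"dice_cup")[:3]: print("origin cup",r["score"],r["at"],atz(s,r["at"],0))
    for r in ctrl.spot_point(s,"die_a")[:5]: print("origin die",r["score"],r["at"],atz(s,r["at"],0),atz(s,r["at"],.008))
o=ctrl.get_obs(); print(o["clock"],o["tool_pos"],o["orientation"],o["opening"])
E
```

```text
top [0.41731018 0.03852453 0.81987816]
die_a 0.58 [291.3 208.6] [ 0.5432 -0.0222  0.01  ]
die_a 0.44 [263.6 249.8] [0.4543 0.0414 0.01  ]
die_a 0.35 [355.8 203. ] [ 0.5522 -0.1656  0.01  ]
coaster_a 0.97 [183.7 208.5] [0.5499 0.2169 0.008 ]
coaster_a 0.89 [276.7 177.7] [0.6149 0.0078 0.008 ]
coaster_a 0.82 [119.1 170.7] [0.6404 0.3646 0.008 ]
dice_cup 0.69 [354.5 202.4] [ 0.5393 -0.1417  0.095 ]
tea_glass 0.77 [275.8 159.4] [0.6454 0.0101 0.05  ]
origin cup 0.62 [346.1, 207.8] [ 0.5435 -0.1457  0.    ]
origin die 0.63 [265.9, 251.4] [0.4512 0.0365 0.    ] [0.4509 0.0365 0.008 ]
origin die 0.54 [278.6, 167.2] [0.6415 0.0024 0.    ] [0.6393 0.0027 0.008 ]
origin die 0.45 [186.0, 196.1] [0.5794 0.2139 0.    ] [0.5778 0.2122 0.008 ]
origin die 0.4 [290.3, 209.9] [ 0.5419 -0.0206  0.    ] [ 0.5407 -0.0201  0.008 ]
side [ 0.23630632 -0.34417931  0.62557449]
die_a 0.72 [213.6 226.8] [0.4581 0.0397 0.01  ]
die_a 0.57 [264.9 225.6] [ 0.5357 -0.022   0.01  ]
die_a 0.55 [206.9 151. ] [0.5718 0.2207 0.01  ]
coaster_a 0.6 [198.9 155. ] [0.5513 0.2236 0.008 ]
coaster_a 0.55 [297.3 197.8] [ 0.6337 -0.0113  0.008 ]
dice_cup 0.9 [316.4 254.9] [ 0.5191 -0.1607  0.095 ]
tea_glass 0.69 [290.7 176.6] [0.6353 0.0143 0.05  ]
origin cup 0.68 [312.5, 272.4] [ 0.5382 -0.1485  0.    ]
origin die 0.73 [213.0, 230.3] [0.4558 0.04   0.    ] [0.453  0.0351 0.008 ]
origin die 0.68 [263.8, 228.6] [ 0.5342 -0.0207  0.    ] [ 0.5303 -0.0249  0.008 ]
origin die 0.49 [208.2, 155.7] [0.5704 0.2152 0.    ] [0.5661 0.2081 0.008 ]
0.7 [0.22689042 0.63570769 0.24538091] [-1.79996716e+02  2.29762125e-03 -1.96422256e+01] 0.08725261018302513
```

View pics/top1.png

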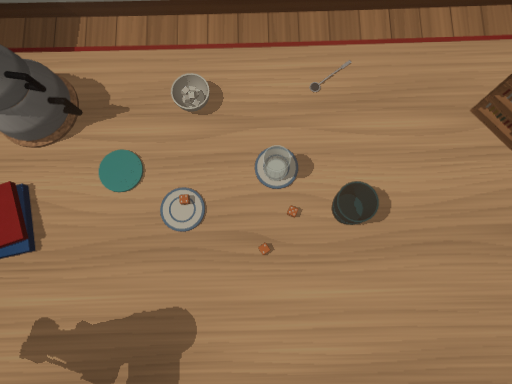

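View pics/side1.png

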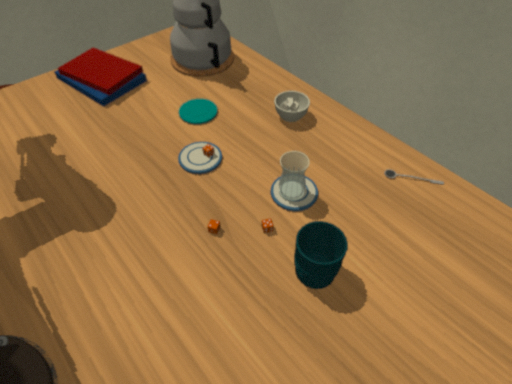

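Top view: the blue-and-white coaster at (183,209) carries a die at (184,199). The other dice are at (264,249) and (292,211), the glass is on its coaster at (277,168), the cup rim is at about (356,203), and the turquoise disc at (121,171) is the decoy. The side view agrees, with the coaster die at (208,151). Next I'll refine both targets.

```bash
python3 - <<'E'
from h import *
S={};
def blob(m,near,r):
    ys,xs=np.nonzero(m); k=np.hypot(xs-near[0],ys-near[1])<r; return np.array([xs[k].mean(),ys[k].mean()]),k.sum()
R={}
for n,d,near in (("top",0,(184,199)),("side",0,(208,151))):
    s=ctrl.snapshot(n); h=cv2.cvtColor(s["img"],cv2.COLOR_RGB2HSV)
    m=(h[...,0]<14)&(h[...,1]>165)&(h[...,2]>90)
    c,k=blob(m,near,9); print(n,c,k,atz(s,c,.02),atz(s,c,.028)); R[n]=ray(s,c)
    # cup mask
    t=(h[...,0]>78)&(h[...,0]<105)&(h[...,1]>110)&(h[...,2]<110)
    t[:, :270]=0
    l,lab,st,ce=cv2.connectedComponentsWithStats(t.astype(np.uint8)); i=1+st[1:,4].argmax(); print("cup",st[i],ce[i],atz(s,ce[i],.095))
    if n=="top": print("caddy corner",atz(s,(475,110),.215),atz(s,(512,150),.215)); cv2.imwrite("pics/cup.png",cv2.resize(s["img"][165:240,310:400,::-1],None,fx=6,fy=6))
(o1,d1),(o2,d2)=R["top"],R["side"]
a=np.linalg.lstsq(np.c_[d1,-d2],o2-o1,rcond=None)[0]; print(o1+a[0]*d1,o2+a[1]*d2)
E
```

```text
top [183.82352941 198.94117647] 34 [0.5692 0.2143 0.02  ] [0.5677 0.2125 0.028 ]Traceback (most recent call last):
  File "<stdin>", line 13, in <module>
ValueError: attempt to get argmax of an empty sequence
```

```bash
python3 - <<'E'
from h import *
R={}
for n,near in (("top",(184,199)),("side",(208,151))):
    s=ctrl.snapshot(n); h=cv2.cvtColor(s["img"],cv2.COLOR_RGB2HSV)
    m=(h[...,0]<14)&(h[...,1]>165)&(h[...,2]>90)
    ys,xs=np.nonzero(m); k=np.hypot(xs-near[0],ys-near[1])<9; c=(xs[k].mean(),ys[k].mean())
    print(n,c,k.sum(),atz(s,c,.02)); R[n]=ray(s,c)
    if n=="top":
        print("caddy",atz(s,(475,110),.215),atz(s,(512,150),.215)); u=slice(165,240),slice(310,400)
    else: u=slice(210,300),slice(280,360)
    # predicted rim / foot circles for a guess, drawn for checking
    im=cv2.resize(s["img"][u][:,:,::-1],None,fx=5,fy=5)
    K=np.array([[s["fx"],0,s["cx"]],[0,s["fy"],s["cy"]],[0,0,1.]]); W=np.linalg.inv(np.array(s["T"])); F=np.diag([1,-1,-1.])
    th=np.linspace(0,2*np.pi,60)
    for z,r in ((.095,.042),(0,.036)):
        P=np.c_[.540+r*np.cos(th),-.147+r*np.sin(th),th*0+z]; C=(P@W[:3,:3].T+W[:3,3])@F
        q=cv2.projectPoints(C,np.zeros(3),np.zeros(3),K,np.array(s["dist_coeffs"],float))[0][:,0]
        q=(q-[u[1].start,u[0].start]+.5)*5
        cv2.polylines(im,[q.astype(np.int32)],True,(0,0,255),1)
    R[n+"im"]=im
(o1,d1),(o2,d2)=R["top"],R["side"]
a=np.linalg.lstsq(np.c_[d1,-d2],o2-o1,rcond=None)[0]; print(o1+a[0]*d1,o2+a[1]*d2)
a,b=R["topim"],R["sideim"]; a=a[:, :390]; b=b[:, :400]
H=450; a=np.pad(a,((0,H-a.shape[0]),(0,0),(0,0))); cv2.imwrite("pics/cup2.png",np.hstack([a,b]))
E
```

```text
top (np.float64(183.8235294117647), np.float64(199.0)) 34 [0.5691 0.2143 0.02  ]
caddy [ 0.6754 -0.3299  0.215 ] [ 0.6019 -0.3818  0.215 ]
side (np.float64(207.26), np.float64(149.1)) 50 [0.5706 0.2161 0.02  ]
[0.56854484 0.21367106 0.02282959] [0.5690339  0.21341987 0.02286719]
```

View pics/cup2.png

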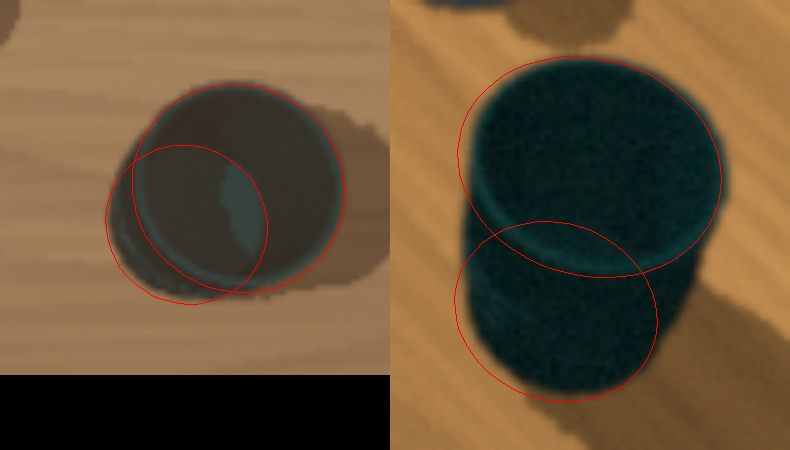

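Overlaying the known cup shape on both views shows the mouth at about (0.542, -0.149). The die on the coaster is at (0.569, 0.2135). First I'll travel high with the fingers closing.

Request:
apply_moves([
  [[1,-1.2,0],0,1],
  [[3,-3.7,0],0,1],
  [[5,-6.2,0],0,1],
  [[7,-8.6,0],0,1],
  [[9,-11.1,0],0,1],
  [[11,-13.6,0],0,1],
  [[13,-16,0],0,1],
  [[15,-18.5,0],0,1],
  [[17,-21,0],0,1],
  [[19,-23.4,0],0,1],
  [[21,-25.9,0],0,1],
  [[23,-28.4,0],0,1],
  [[25,-30.8,0],0,1],
  [[27,-33.3,0],0,1],
  [[29,-35.8,0],0,1],
  [[31,-38.3,0],0,1],
  [[32.5,-40.1,0],0,1],
  [[33.6,-41.5,0],0,1],
  [[34.2,-42.2,0],0,1],
  [[34.2,-42.2,0],0,1],
])

```text
clock: 2.52
tool_pos: [0.5697, 0.2119, 0.2452]
orientation: [180.0, -0.0, -19.8]
force: [-0.2, 0.4, 0.5]
opening: 0.0005
gripper_force: 0.0
```

```bash
python3 - <<'E'
from h import *
o=ctrl.get_obs(); print(o["clock"],o["tool_pos"],o["orientation"],o["opening"])
s=snap("wrist","w1"); T=np.array(s["T"]); print(T[:3,3])
for r in ctrl.search_frame(s,"die_a")[:3]: print(r["score"],r["at"],atz(s,r["at"],.02))
E
```

```text
2.5167 [0.56973245 0.21190845 0.24524183] [ 1.79983657e+02 -2.74006440e-03 -1.97716061e+01] 0.0005416232776758133
[0.64495539 0.18422363 0.38424524]
0.93 [441.5, 129.9] [ 0.5365 -0.0245  0.02  ]
0.87 [398.0, 200.3] [0.461  0.0462 0.02  ]
0.56 [257.3, 166.9] [0.5706 0.2125 0.02  ]
```

View pics/w1.png

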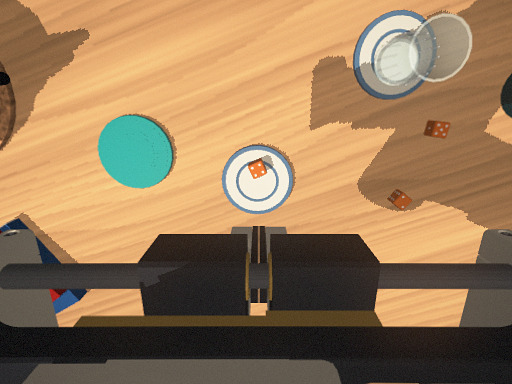

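The wrist view shows the die on the blue-ringed coaster at (258,168), which places it at about (0.570, 0.213), right under the closed fingers. I'll descend and hold there.

Request:
apply_moves([
  [[0,0.1,-1],0,1],
  [[0,0.1,-2.5],0,1],
  [[0,0.1,-4],0,1],
  [[0,0.1,-5.5],0,1],
  [[0,0.1,-7],0,1],
  [[0,0.1,-8.5],0,1],
  [[0,0.1,-10],0,1],
  [[0,0.1,-11.5],0,1],
  [[0,0.1,-13],0,1],
  [[0,0.1,-14.2],0,1],
  [[0,0.1,-15.2],0,1],
  [[0,0.1,-16],0,1],
  [[0,0.1,-16.6],0,1],
  [[0,0.1,-17],0,1],
  [[0,0.1,-17.3],0,1],
  [[0,0.1,-17.3],0,1],
  [[0,0.1,-17.3],0,1],
  [[0,0.1,-17.3],0,1],
])

```text
clock: 4.12
tool_pos: [0.5692, 0.2148, 0.0729]
orientation: [-180.0, -0.0, -19.6]
force: [-0.4, -0.5, -0.0]
opening: 0.0002
gripper_force: 0.0
```

```bash
python3 - <<'E'
from h import *
o=ctrl.get_obs(); print(o["clock"],o["tool_pos"],o["orientation"])
s=snap("side","s2"); cv2.imwrite("pics/s2c.png",cv2.resize(s["img"][90:220,130:300,::-1],None,fx=4,fy=4))
E
```

```text
4.1167 [0.56923522 0.21484257 0.07290565] [-1.79957749e+02 -3.30024944e-02 -1.96435109e+01]
```

View pics/s2c.png

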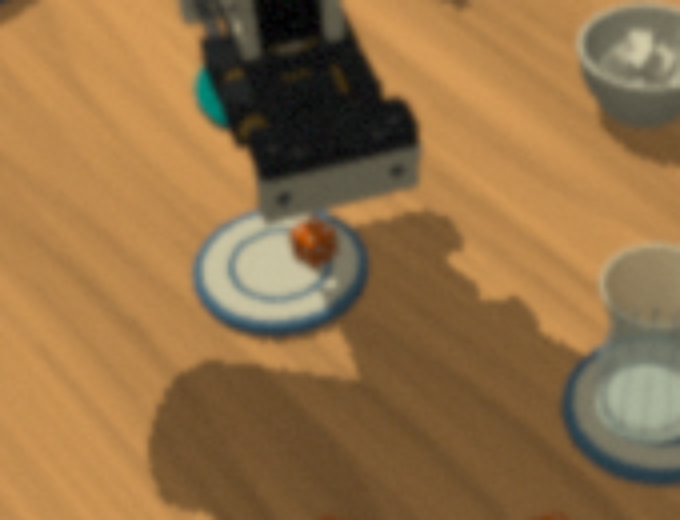

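The side crop shows the closed fingertips just above the die at (314,243), with a clear gap. I'll hold about 3 s.

Request:
apply_moves([
  [[0,0,0],0,1],
  [[0,0,0],0,1],
  [[0,0,0],0,1],
  [[0,0,0],0,1],
  [[0,0,0],0,1],
  [[0,0,0],0,1],
  [[0,0,0],0,1],
  [[0,0,0],0,1],
  [[0,0,0],0,1],
  [[0,0,0],0,1],
  [[0,0,0],0,1],
  [[0,0,0],0,1],
  [[0,0,0],0,1],
  [[0,0,0],0,1],
  [[0,0,0],0,1],
  [[0,0,0],0,1],
  [[0,0,0],0,1],
  [[0,0,0],0,1],
])

```text
clock: 5.67
tool_pos: [0.5689, 0.2147, 0.0724]
orientation: [180.0, 0.0, -19.6]
force: [0.2, 0.3, -0.1]
opening: 0.0003
gripper_force: 0.0
```

Request:
apply_moves([
  [[0,0,0],0,1],
  [[0,0,0],0,1],
  [[0,0,0],0,1],
  [[0,0,0],0,1],
  [[0,0,0],0,1],
  [[0,0,0],0,1],
  [[0,0,0],0,1],
  [[0,0,0],0,1],
  [[0,0,0],0,1],
  [[0,0,0],0,1],
  [[0,0,0],0,1],
  [[0,0,0],0,1],
  [[0,0,0],0,1],
  [[0,0,0],0,1],
  [[0,0,0],0,1],
  [[0,0,0],0,1],
  [[0,0,0],0,1],
  [[0,0,0],0,1],
])

```text
clock: 7.17
tool_pos: [0.5689, 0.2147, 0.0724]
orientation: [-180.0, -0.0, -19.6]
force: [0.1, 0.2, -0.8]
opening: 0.0001
gripper_force: 0.0
```

Request:
apply_moves([
  [[0,0,1],0,1],
  [[0,0,3],0,1],
  [[0,0,5],0,1],
  [[0,0,7],0,1],
  [[0,0,9],0,1],
  [[0,0,11],0,1],
  [[0,0,13],0,1],
  [[0,0,15],0,1],
  [[0,0,17],0,1],
  [[0,0,19],0,1],
  [[1.5,-2,20],0,1],
  [[3,-4.5,20],0,1],
  [[4.5,-7,20],0,1],
  [[6,-9.5,20],0,1],
  [[7.5,-12,20],0,1],
  [[9,-14.5,20],0,1],
  [[10.5,-17,20],0,1],
  [[11.5,-18.5,20],0,1],
  [[12,-19,20],0,1],
  [[12,-19,20],0,1],
])

```text
clock: 8.83
tool_pos: [0.6894, 0.0232, 0.2725]
orientation: [180.0, 0.0, -19.8]
force: [-1.1, 0.7, 0.4]
opening: 0.0002
gripper_force: 0.0
```

Request:
apply_moves([
  [[-0.5,-1,0],0,1],
  [[-1.5,-3,0],0,1],
  [[-2.8,-5,0],0,1],
  [[-4,-7,0],0,1],
  [[-5.5,-9,0],0,1],
  [[-7.3,-11,0],0,1],
  [[-9,-13,0],0,1],
  [[-11,-14.6,0],0,1],
  [[-13,-16,0],0,1],
  [[-14.2,-16.9,0],0,1],
  [[-14.7,-17.2,0],0,1],
  [[-14.7,-17.2,0],0,1],
])

```text
clock: 9.83
tool_pos: [0.5408, -0.1477, 0.2733]
orientation: [-180.0, -0.1, -19.7]
force: [-0.5, 0.2, -1.2]
opening: 0.0006
gripper_force: 0.0
```

```bash
python3 - <<'E'
from h import *
o=ctrl.get_obs(); print(o["clock"],o["tool_pos"])
s=snap("wrist","w2")
for r in ctrl.search_frame(s,"dice_cup")[:2]: print(r["score"],r["at"],atz(s,r["at"],.095))
for r in ctrl.spot_point(s,"dice_cup")[:2]: print(r["score"],r["at"],atz(s,r["at"],0))
E
```

```text
9.8333 [ 0.54075054 -0.14771038  0.27334283]
0.88 [259.4, 173.2] [ 0.5436 -0.1504  0.095 ]
0.72 [110.4, 141.4] [ 0.6344 -0.0047  0.095 ]
0.96 [256.9, 162.7] [ 0.5384 -0.1448  0.    ]
0.25 [136.4, 138.0] [0.6317 0.0083 0.    ]
```

View pics/w2.png

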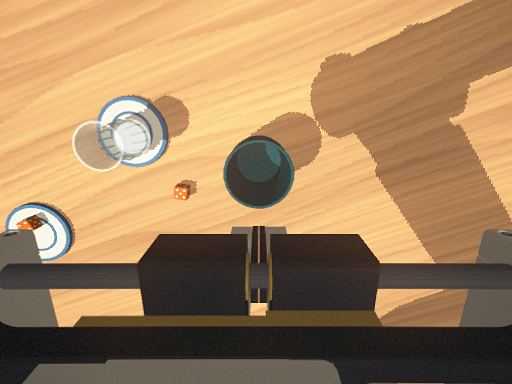

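The wrist view shows the cup mouth at (259,172), centred ahead of the fingers at about (0.542, -0.149), and the die still on its coaster at (30,223). I'll descend 13.4 cm and hold.

Request:
apply_moves([
  [[0,0,-1],0,1],
  [[0,0,-2.5],0,1],
  [[0,0,-4],0,1],
  [[0,0,-5.5],0,1],
  [[0,0,-7],0,1],
  [[0,0,-8.5],0,1],
  [[0,0,-10],0,1],
  [[0,0,-11],0,1],
  [[0,0,-12],0,1],
  [[0,0,-12.7],0,1],
  [[0,0,-13.2],0,1],
  [[0,0,-13.4],0,1],
  [[0,0,-13.4],0,1],
  [[0,0,-13.4],0,1],
  [[0,0,-13.4],0,1],
  [[0,0,-13.4],0,1],
  [[0,0,-13.4],0,1],
  [[0,0,-13.4],0,1],
  [[0,0,-13.4],0,1],
  [[0,0,-13.4],0,1],
])

```text
clock: 11.65
tool_pos: [0.5419, -0.1473, 0.1385]
orientation: [-180.0, -0.0, -19.6]
force: [-0.5, 0.5, -0.0]
opening: 0.0004
gripper_force: 0.0
```

Request:
apply_moves([
  [[0,0,0],0,1],
  [[0,0,0],0,1],
  [[0,0,0],0,1],
  [[0,0,0],0,1],
  [[0,0,0],0,1],
  [[0,0,0],0,1],
  [[0,0,0],0,1],
  [[0,0,0],0,1],
  [[0,0,0],0,1],
  [[0,0,0],0,1],
  [[0,0,0],0,1],
  [[0,0,0],0,1],
  [[0,0,0],0,1],
  [[0,0,0],0,1],
  [[0,0,0],0,1],
  [[0,0,0],0,1],
  [[0,0,0],0,1],
  [[0,0,0],0,1],
  [[0,0,0],0,1],
  [[0,0,0],0,1],
])

```text
clock: 13.32
tool_pos: [0.5419, -0.1473, 0.1384]
orientation: [-180.0, -0.0, -19.6]
force: [0.3, -0.5, 0.6]
opening: 0.0004
gripper_force: 0.0
```

Request:
apply_moves([
  [[0,0,0],0,1],
  [[0,0,0],0,1],
  [[0,0,0],0,1],
  [[0,0,0],0,1],
  [[0,0,0],0,1],
  [[0,0,0],0,1],
  [[0,0,0],0,1],
  [[0,0,0],0,1],
  [[0,0,0],0,1],
  [[0,0,0],0,1],
  [[0,0,0],0,1],
  [[0,0,0],0,1],
])

```text
clock: 14.32
tool_pos: [0.5419, -0.1473, 0.1384]
orientation: [-180.0, 0.0, -19.6]
force: [-0.6, 0.0, 0.2]
opening: 0.0002
gripper_force: 0.0
```

```bash
python3 - <<'E'
from h import *
o=ctrl.get_obs(); print(o["clock"],o["tool_pos"],o["force"])
snap("side","s3")
E
```

```text
14.3167 [ 0.54188673 -0.14728925  0.1383521 ] [-0.64983802  0.04164319  0.18880947]
```

View pics/s3.png

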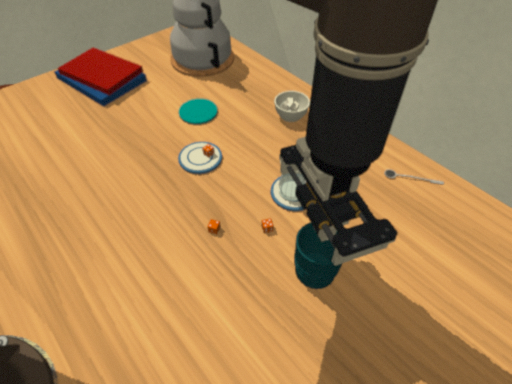

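The side view shows the fingertips over the cup mouth at about (318,235). The dice, coasters and cup are where they were, so I'm handing in.

```bash
python3 -c "
from plant import ctrl; print(ctrl.close_job())"
```

```text
the job is handed in; nothing more can be done
None
```

The fingertips pointed down at the die on the coaster from about 2.5 cm for over 3 s, then at the mouth of the dice cup, where they stayed. No contact force registered, no other die was pointed at, and the job was handed in at about 14 s.

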